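# Take a wire reel off its stand and park it in the tray

### The job

The reel of copper wire on the reel stand is to be changed: swing the red toggle on the spindle's head until it stands in line with the spindle, then draw the reel straight up off the spindle without tipping or dragging the stand. Set the reel down upright, without dropping it, in the empty bay of the blue tray beside the parked reel, let go, and leave everything else where it is.

Things in the scene. Friction and masses are not known exactly. Their poses are not given: they have to be found in the camera images.
- stand: Loose upright reel stand, 1.4 kg; 5 N sideways at its head slides or rocks it. Origin: centre of its underside, z up the spindle. Black base 140 mm across, 12 mm thick; white washer, top 20 mm up, on which the reel stands round a 31 mm centring boss (34 mm up); steel spindle 24 mm across, its head slotted along the stand's x axis, 16 mm (x) by 22 mm (y), ending 122 mm above the shelf.
- spindle_head (a point): Point on the spindle's axis at the toggle's pivot, 114 mm above the shelf; axes as the stand's. The red toggle is a bar 46 mm long, 7 mm wide and 9 mm thick, pivoted at its middle in the slotted head: two wings reaching 23 mm either side. It is balanced, with light friction (1 to 2 N at a wing's end), and stays where it is left.
- toggle (a joint): Angle of the red toggle about the stand's y axis. 0: level along the stand's x axis, keeping the reel on. Positive: its +x wing has gone down, its -x wing up. +1.57 or -1.57 (stops at 1.6): in line with the spindle, its top 137 mm above the shelf, and the reel passes over it. Starts within 0.25 of level; may be swung either way, nothing is in the way of its wings.
- reel_center (a point): Centre, half-way up, of the copper-wound reel on the stand; z is its axis. 75 mm high, 0.2 to 0.4 kg, white flanges 64 mm across (faintly 10-sided), 5 mm thick, winding 53 mm across, bore 35 mm. On the stand its top is 95 mm up, 19 mm below the pivot. Hold it across the top flange from above: the upright toggle, 42 mm higher than the reel's top, fits between the fingers.
- tray: Blue steel tray, fixed, 115 mm (its x) by 225 mm (its y), walls 30 mm high and 4 mm thick, floor 4 mm, divided in the middle into two bays side by side along its y axis, each about 106 mm square inside. Origin: centre of its underside.
- empty_bay (a point): Middle of the floor of the tray's empty bay (4 mm above the shelf, 55 mm to the tray's -y side); axes as the tray's.
- parked_reel_center (a point): Centre, half-way up, of the green-wound reel with black flanges, same size as the other, standing upright in the tray's other bay, about 110 mm from the middle of the empty one. To be left alone.
- jar_center (a point): Centre, half-way up, of the closed glass jar with black lid, 72 mm across and 110 mm high. To be left alone.
- dish_center (a point): Centre, half-way up, of the small white ceramic dish, 100 mm across and 28 mm high. To be left alone.
- measure_center (a point): Centre, half-way up, of the yellow tape measure, 74 by 36 mm and 62 mm high. To be left alone.
- reel: The same reel of copper wire; origin at the centre of its underside, 37.5 mm below point reel_center, same axes.
Things that resemble listed ones, but are neither listed nor needed, are in the scene too. There is more than one size of the stand; the one meant has the size given above.

How it is judged:
On the way, in this order (a step that is already met when the one before it is completed fails the run):
1. the toggle stands in line with the spindle (within 0.22 rad), either way round ((value of joint toggle above 1.35 rad or value of joint toggle below -1.35 rad)), for 0.2 s.
2. the reel has been drawn up clear of the spindle and toggle (its centre at least 172 mm above the stand's underside) (z of reel_center in the frame of stand above 0.172 m), for 0.1 s.
At the end, for the whole second after the job is handed in: The copper reel stands upright (within 0.1 rad) on the floor of the tray's empty bay, its centre within 28 mm of the bay's middle along each side, released and at rest; the stand is upright and within 30 mm of where it was (x of reel_center in the frame of empty_bay between -0.028 and 0.028 m and y of reel_center in the frame of empty_bay between -0.028 and 0.028 m and z of reel_center in the frame of empty_bay between 0.033 and 0.042 m and angle between the z axis of reel_center and the z axis of empty_bay, either way round below 0.1 rad and linear speed of reel below 0.02 m/s and distance of stand from where it was at the start of the episode below 0.03 m and angle between stand's own z axis and vertical below 0.06 rad); the robot touches nothing.
It fails at once if the stand is tipped (more than 0.15 rad) or dragged (more than 30 mm) (angle between stand's own z axis and vertical above 0.15 rad or distance of stand from where it was at the start of the episode above 0.03 m).
It fails at once if the reel is dropped (faster than 0.5 m/s with no finger on it) (linear speed of reel above 0.5 m/s and contact force between the fingers and reel below 0.1 N).
It fails at once if the parked reel is shifted by more than 15 mm or tipped (distance of parked_reel_center from where it was at the start of the episode above 0.015 m or angle between parked_reel_center's own z axis and vertical above 0.2 rad).
It fails at once if the jar, dish or tape measure is moved by more than 20 mm (distance of any of jar_center, dish_center, measure_center from where it was at the start of the episode above 0.02 m).
It also fails if it takes over 64 s, if anything falls off the work surface, if the arm or the gripper's body presses on something with over 40 N, if the wrist force passes 120 N, or if a joint passes its speed limit or range.

### The arm

A 6-joint arm with a two-finger parallel gripper is mounted at the origin on the work surface. World frame = base frame: x ahead of the robot, y to its left, z up, the work surface at z = 0. Lengths are in m, angles in rad, forces in N, time in s.
With the tool pointing down it reaches from about 0.3 to 0.825 m from the base axis. Payload 5.4 kg.
Tool frame: the origin (TCP) lies midway between the tips of the shut fingers; the grasp point (between the pads) lies 19 mm behind it; z points along the fingers, x is the direction in which the jaws open and shut, and the axes are right-handed (so a half turn about z gives the same grasp; the last joint's range is limited). The gripper opens to 92 mm and grips with 3 to 60 N. Pads are 20 mm wide; open, the fingers measure 128 mm over their backs; the gripper's body (75 mm by 189 mm) begins 69 mm behind the grasp point.
Start: joints at [-1.388, 0.158, 1.597, -0, 1.386, -0.21], TCP at [0.22, -0.531, 0.187] pointing down, gripper open.
Joint ranges: [-2.91, 2.91], [-0.94, 2.29], [0.18, 2.7], [-1.29, 4.43], [0.17, 2.64], [-3, 3]. Speed limits (rad/s): [2.57, 2.57, 3.14, 3.14, 3.14, 3.14].

### API

Orientations are given as a rotation vector (axis times angle).
In Python, from cell import telemetry, eyes, job_done gives the robot as it stands.
- The arm moves only by the tool send_rows, never from a script. Its argument "plan" is a list that holds one entry, the list of rows, each a list of 7 numbers: the shift along the tool's x, y, z in m, then the turn, a rotation vector about the tool's x, y, z in rad, then the gripper's target within -1 to 1 (fully open at 1, half-way at 0, shut at -1). A call has 1 to 10 rows; each row shifts and turns the commanded pose from where the row before left it, along the tool's axes as they then stand; what a row does not reach is not made up. A row lasts 1/10 s, in which the tool goes at most 50 mm and 8.59 degrees, less where a joint would pass 70% of its speed; a pose out of reach is approached as far as the arm can. A call with a gripper value outside its range is refused whole. The fingers move at their own pace and stop on an object; the grip force is fixed at half the most. Time passes only in rows, so rows that do not move let the fingers close. It gives the time, the measured TCP pose, the force and the opening at its end, in the units of the state.
- telemetry.get_state(): the state, without advancing time (a new reading comes with each control period).
- eyes.snapshot(name): name is "side" or "top" or "wrist"; returns (picture, depth): 480x640x3 uint8, red, green, blue; 480x640 float32, m along the optical axis (not along the pixel's ray), 0 where there is no reading.
- eyes.get_calibration(name): a dict with "fx", "fy", "cx", "cy" (pixels), "rvec" (rotation vector, rad) and "tvec" (3), from world to camera coordinates, as OpenCV has them. Camera axes: x right, y down, z forward; pixel columns grow to the right and rows downward; lengths in m; the calibration is good to about 2 mm. A picture is of the moment at which its call begins: read the wrist's pose just before it. get_calibration takes no time and is no camera call; for the wrist camera it gives the pose at the moment of the call.
- job_done(): hands the job in, once; it reports no verdict.
The state is a dict: "t": time; "qpos": joint angles; "joint_velocities": joint speeds; "effort": joint torques, N m; "ee_pos": TCP position; "tcp_rot": TCP orientation; "contact_force": force on the tool from outside, world axes, zero at the start; "torque": the same for the moment, N m; "gripper_width": opening from 0.0 (shut) to 1.0 (fully open).
Only numpy, scipy, OpenCV 4.12 (cv2) and the standard library are available. Lean on these libraries where they do the work, as an engineer would, in place of code of your own. Each camera call takes 0.05 s, during which the arm holds its last target. There are 200 camera calls.

## Working session

There is one attempt and no reset: what is moved stays moved. The work goes in short steps, Python scripts to look and compute and a tool call to move; the robot and the scene stay as the last step left them, time stands still between calls to the robot, and variables do not carry over. Pictures are saved under pics/ and viewed, about 8 in all and at most 12, crops included, and the job is handed in when it is done.

Besides the shell and the picture viewer there is one more tool, called as name(argument=value, ...) on one line, values as JSON. send_rows: Moves the arm, as the interface text tells. Its arguments: {"type":"object","properties":{"plan":{"type":"array"}},"required":["plan"]}

```bash
mkdir -p pics; ls
cat > h.py <<'E'
import numpy as np, cv2
from cell import telemetry, eyes, job_done
def snap(n):
    c=eyes.get_calibration(n); p,d=eyes.snapshot(n); return p,d,c
def cam(c):
    R,_=cv2.Rodrigues(np.array(c["rvec"],float)); return R,np.array(c["tvec"],float).ravel()
def ray(c,u,v,z):
    R,t=cam(c); o=-R.T@t; d=R.T@np.array([(u-c["cx"])/c["fx"],(v-c["cy"])/c["fy"],1.]); return o+d*(z-o[2])/d[2]
def cloud(d,c):
    R,t=cam(c); v,u=np.mgrid[:d.shape[0],:d.shape[1]]
    P=np.stack([(u-c["cx"])/c["fx"]*d,(v-c["cy"])/c["fy"]*d,d],-1); return (P-t)@R
def proj(c,p):
    R,t=cam(c); q=R@np.array(p,float)+t; return c["cx"]+c["fx"]*q[0]/q[2], c["cy"]+c["fy"]*q[1]/q[2]
def save(n,p): cv2.imwrite("pics/"+n,cv2.cvtColor(p,cv2.COLOR_RGB2BGR))
E
python3 - <<'E'
from h import *
print(telemetry.get_state())
for n in("top","side"):
    p,d,c=snap(n); save(n+"0.png",p); np.savez(n+"0",p=p,d=d,**c); R,t=cam(c); print(n,c,-R.T@t)
E
```

```text
pics
{'t': 0.0, 'qpos': array([-1.38809679e+00,  1.59054378e-01,  1.59821141e+00,  1.44288192e-05,
        1.38617290e+00, -2.10103745e-01]), 'joint_velocities': array([ 5.55963133e-05, -5.68542604e-04,  3.22339660e-04,  2.69481420e-03,
        5.87468567e-04,  2.40963045e-04]), 'effort': array([-6.25907924e-04, -3.85568619e+01, -3.22113240e+01,  7.01341499e-02,
        3.78847006e-02, -1.53729629e-04]), 'ee_pos': array([ 0.21995865, -0.53054994,  0.18602639]), 'tcp_rot': array([-2.61111852e+00,  1.74450187e+00,  2.00531940e-03]), 'contact_force': array([ 0.71768263, -0.03831525,  0.68430732]), 'torque': array([-0.0485415 ,  0.02511859, -0.00160336]), 'gripper_width': 1.0001884537640346}
top {'fx': 622.0116531192286, 'fy': 622.0116531192286, 'cx': 328.15946450354517, 'cy': 234.9496855718526, 'rvec': array([ 2.13557036, -2.10129104,  0.21580396]), 'tvec': array([-0.01484339,  0.62419628,  1.2967487 ])} [ 0.35555045 -0.00152524  1.39462542]
side {'fx': 451.56458755767846, 'fy': 451.56458755767846, 'cx': 317.35748410105725, 'cy': 234.9535219946273, 'rvec': array([ 0.78248293, -2.35419375,  1.32509097]), 'tvec': array([0.48952792, 0.26982493, 0.77129678])} [0.06533667 0.7064794  0.6355783 ]
```

View pics/top0.png

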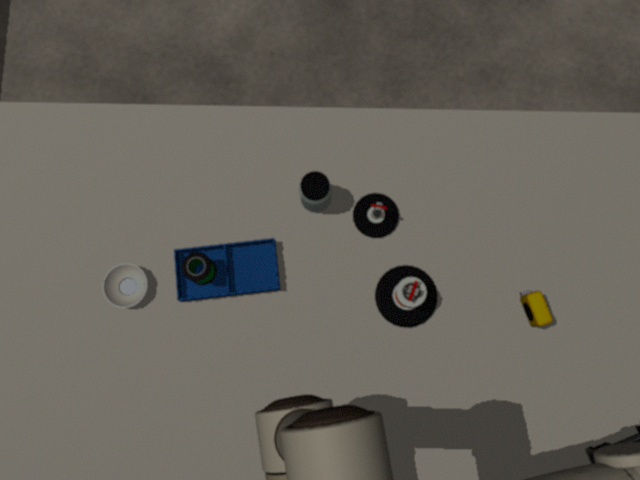

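View pics/side0.png

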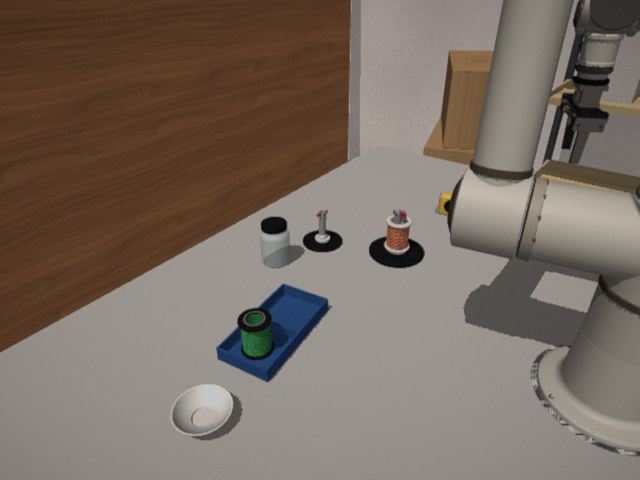

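The top view shows the black base at (407,295), about 62 px or 140 mm across, carrying the copper reel and red toggle. The side view shows the same stand at (397,235). The look-alike is the small empty stand with a red top at top (376,214), about 46 px or 103 mm. I choose the one at (407,295). The empty bay is at top (253,268), to the right of the green reel (200,268). The jar is at (315,190), the dish at (126,286) and the tape measure at (537,308).

```bash
cat > m.py <<'E'
from h import *
f=np.load("top0.npz"); p,d=f["p"],f["d"]; c={k:f[k] for k in f.files if k not in("p","d")}
c={k:(float(v) if v.ndim==0 else v) for k,v in c.items()}
hsv=cv2.cvtColor(p,cv2.COLOR_RGB2HSV)
P=cloud(d,c)
def big(m):
    n,l,s,ce=cv2.connectedComponentsWithStats(m.astype(np.uint8)); return [(l==i,s[i],ce[i]) for i in range(1,n) if s[i,4]>8]
# base: fit circle to hull of dark blob
roi=np.zeros(d.shape,bool); roi[255:335,365:450]=1
dark=(p.max(2)<50)&roi
pts=np.argwhere(dark)[:,::-1].astype(np.float32)
(e,ax,a)=cv2.fitEllipse(cv2.convexHull(pts)); print("base px",e,ax,"world z.012",ray(c,*e,.012))
red=(((hsv[...,0]<8)|(hsv[...,0]>172))&(hsv[...,1]>130)&(hsv[...,2]>60))
for m,s,ce in big(red&roi):
    q=np.argwhere(m)[:,::-1].astype(np.float32); print("red",s,ce,ray(c,*ce,.114),cv2.minAreaRect(q),np.median(P[m],0))
    b=[ray(c,*x,.114)[:2] for x in q]; b=np.array(b); C=np.cov(b.T); w,v=np.linalg.eigh(C); print("ang deg",np.degrees(np.arctan2(v[1,1],v[0,1])),np.ptp((b-b.mean(0))@v[:,1]),np.ptp((b-b.mean(0))@v[:,0]))
# reel top from depth
m=roi&(P[...,2]>.085)&(P[...,2]<.102); print("reeltop",m.sum(),np.median(P[...,2][m]),(P[m].min(0)+P[m].max(0))/2,np.ptp(P[m],axis=0))
blue=(hsv[...,0]>100)&(hsv[...,0]<130)&(hsv[...,1]>120)
m,s,ce=max(big(blue),key=lambda x:x[1][4]); print("blue",s,ce)
q=P[m]; mm=(q[:,2]>.022); r=cv2.minAreaRect(q[mm][:,:2].astype(np.float32)*1000); print("tray rim",r,np.median(q[mm][:,2]))
m2=(P[...,2]>.06)&(np.arange(640)[None]<230)&(np.arange(640)[None]>170)&(np.arange(480)[:,None]>230)&(np.arange(480)[:,None]<310); print("parked",(P[m2].min(0)+P[m2].max(0))/2,np.ptp(P[m2],axis=0))
cr=cv2.resize(p[245:345,357:457],None,fx=5,fy=5,interpolation=cv2.INTER_CUBIC); cr=np.clip(cr*1.6,0,255).astype(np.uint8); save("crop.png",cr)
E
python3 m.py
```

```text
base px (406.1227722167969, 296.1019592285156) (60.54158020019531, 62.422454833984375) world z.012 [ 0.49862914 -0.18048593  0.012     ]
red [408 281   9  20  67] [412.3880597  290.67164179] [ 0.49950148 -0.18032937  0.114     ] ((412.6314392089844, 290.3582458496094), (3.8769736289978027, 19.88743782043457), 21.037511825561523) [ 0.49843404 -0.17943276  0.11926232]
ang deg 158.55641915767487 0.04148541027654583 0.007950234049259555
reeltop 508 0.09603188987127931 [ 0.50094786 -0.18121895  0.0935685 ] [0.06322854 0.06189409 0.01649401]
blue [ 175  239  105   62 4396] [231.51910828 269.75500455]
tray rim ((522.4835205078125, 147.198486328125), (398.8170471191406, 202.2041015625), 68.58387756347656) 0.02939131393120529
parked [0.46881022 0.15283579 0.72738941] [0.22651954 0.30872206 1.33447201]
```

View pics/crop.png

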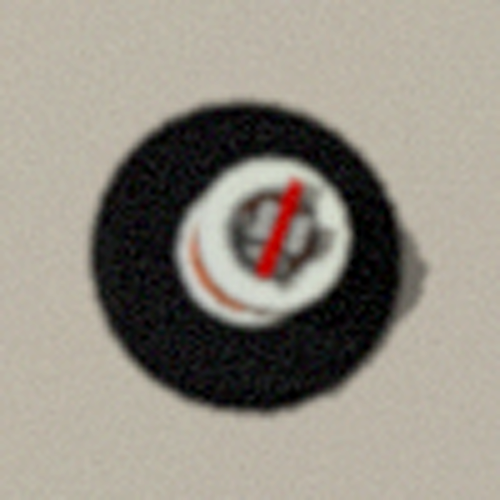

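The crop confirms the reel on the wide stand: flange centre about (275,230), red bar from (297,185) to (265,272). The toggle lies at about 158.5° in world yaw. Next I measure the tray and the current tool axes.

```bash
cat >> h.py <<'E'
from scipy.spatial.transform import Rotation as Ro
def go(target,yaw):
    "tool-frame shift (current axes) to world target, and turn about tool z so tool x has world yaw (deg, mod 180)"
    s=telemetry.get_state(); R=Ro.from_rotvec(s["tcp_rot"]).as_matrix()
    cur=np.degrees(np.arctan2(R[1,0],R[0,0])); dz=(yaw-cur+90)%180-90
    print("t",round(s["t"],2),"ee",s["ee_pos"].round(4),"tilt",R[:,2].round(3),"yaw",cur.round(1),"F",s["contact_force"].round(1),"w",round(s["gripper_width"],3))
    print("shift",(R.T@(np.array(target)-s["ee_pos"])).round(4),"turn z(rad, tool)",round(-np.radians(dz),3),"q6",s["qpos"][5].round(2))
E
cat >> m.py <<'E'
print('-----')
q=P[m]; mm=(q[:,2]>.022)&(q[:,2]<.036); print(cv2.minAreaRect(q[mm][:,:2].astype(np.float32)*1000),mm.sum())
m2=blue
m,s,ce=max(big(blue),key=lambda x:x[1][4]); q=P[m]; mm=(q[:,2]>.022)&(q[:,2]<.036); print(cv2.minAreaRect(q[mm][:,:2].astype(np.float32)*1000),mm.sum())
g=(hsv[...,0]>45)&(hsv[...,0]<85)&(hsv[...,1]>120); 
t=(P[...,2]>.06)&(P[...,2]<.09); t[:,:165]=0;t[:,240:]=0; t[:230]=0; t[320:]=0; print("parked",t.sum(),(P[t].min(0)+P[t].max(0))/2,np.ptp(P[t],axis=0))
go([.4995,-.1805,.2],158.5)
E
python3 m.py | sed -n '/-----/,$p'
```

```text
-----
((551.2135620117188, 218.7047119140625), (113.94081115722656, 223.04937744140625), 7.647461891174316) 595
((551.2135620117188, 218.7047119140625), (113.94081115722656, 223.04937744140625), 7.647461891174316) 595
parked 518 [0.55020147 0.27557074 0.07365621] [0.06373704 0.06325217 0.0270056 ]
t 0.1 ee [ 0.22   -0.5306  0.1861] tilt [-0.     0.002 -1.   ] yaw -67.5 F [ 0.7 -0.5 -0.8] w 1.002
shift [-0.2164 -0.3923 -0.0134] turn z(rad, tool) -0.803 q6 -0.21
```

send_rows(plan=[[[-0.022,-0.039,-0.0014,0,0,0,1],[-0.022,-0.039,-0.0014,0,0,0,1],[-0.022,-0.039,-0.0014,0,0,0,1],[-0.022,-0.039,-0.0014,0,0,0,1],[-0.022,-0.039,-0.0014,0,0,0,1],[-0.022,-0.039,-0.0014,0,0,0,1],[-0.022,-0.039,-0.0014,0,0,0,1],[-0.022,-0.039,-0.0014,0,0,0,1],[-0.022,-0.039,-0.0014,0,0,0,1],[-0.022,-0.039,-0.0014,0,0,0,1]]])

```text
t: 1.1
ee_pos: [0.4968, -0.1769, 0.2007]
tcp_rot: [2.612, -1.745, -0.001]
contact_force: [1.1, -0.8, -0.6]
gripper_width: 1.0
```

send_rows(plan=[[[0,0,0,0,0,-0.134,1],[0,0,0,0,0,-0.134,1],[0,0,0,0,0,-0.134,1],[0,0,0,0,0,-0.134,1],[0,0,0,0,0,-0.134,1],[0,0,0,0,0,-0.134,1],[0,0,0,0,0,0,1]]])

```text
t: 1.8
ee_pos: [0.4959, -0.1785, 0.2005]
tcp_rot: [-3.087, 0.583, 0.001]
contact_force: [-0.1, 0.9, -0.4]
gripper_width: 0.997
```

Run:
```python
from h import *
go([.4995,-.1805,.2],158.5)
p,d,c=snap("wrist"); save("w1.png",p); np.savez("w1",p=p,d=d,**c); print(proj(c,[.4995,-.1805,.114]))
P=cloud(d,c); hsv=cv2.cvtColor(p,cv2.COLOR_RGB2HSV)
red=(((hsv[...,0]<8)|(hsv[...,0]>172))&(hsv[...,1]>130)&(hsv[...,2]>60)&(P[...,2]>.1)&(P[...,2]<.135)&(np.hypot(P[...,0]-.5,P[...,1]+.18)<.06))
q=P[red]; print(red.sum(),(q.min(0)+q.max(0))/2,q.mean(0)); b=q[:,:2]-q[:,:2].mean(0); w,v=np.linalg.eigh(np.cov(b.T)); print(np.degrees(np.arctan2(v[1,1],v[0,1])),np.ptp(b@v[:,1]))
A=np.polyfit(b@v[:,1],q[:,2],1); print("dir",v[:,1],"slope",A)
```

```text
t 1.8 ee [ 0.4959 -0.1785  0.2005] tilt [-0.001  0.001 -1.   ] yaw -21.4 F [-0.1  0.9 -0.4] w 0.997
shift [0.0041 0.0006 0.0005] turn z(rad, tool) 0.002 q6 -0.2
(np.float64(323.527490759387), np.float64(235.7440265478127))
699 [ 0.50073918 -0.17921075  0.1152954 ] [ 0.50043361 -0.1787731   0.11742116]
158.0792847519044 0.044755176042175326
dir [-0.92770134  0.37332322] slope [0.21744553 0.11742116]
```

View pics/w1.png

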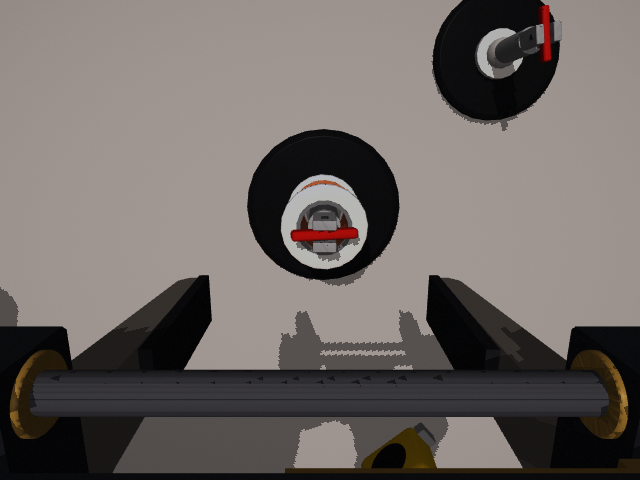

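The bar's centre is at about (0.500,-0.180), at wrist pixel (325,235). The end on the tool +x side is the lower one, so I shut the gripper and press that wing down just outside the head.

send_rows(plan=[[[0.032,0,0,0,0,0,-1],[0,0,0,0,0,0,-1],[0,0,0,0,0,0,-1],[0,0,0.02,0,0,0,-1],[0,0,0.02,0,0,0,-1],[0,0,0.02,0,0,0,-1],[0,0,0,0,0,0,-1]]])

```text
t: 2.55
ee_pos: [0.5234, -0.1889, 0.1382]
tcp_rot: [-3.084, 0.586, 0.009]
contact_force: [-0.4, -0.0, 0.1]
gripper_width: 0.411
```

Run:
```python
from h import *
go([.5261,-.1899,.103],158.5)
```

```text
t 2.55 ee [ 0.5234 -0.1889  0.1382] tilt [-0.005  0.003 -1.   ] yaw -21.5 F [-0.4 -0.   0.1] w 0.411
shift [ 0.0031 -0.      0.0352] turn z(rad, tool) 0.0 q6 -0.19
```

Still closing; I wait for the fingers before pressing.

send_rows(plan=[[[0.002,0,0,0,0,0,-1],[0,0,0,0,0,0,-1],[0,0,0,0,0,0,-1],[0,0,0,0,0,0,-1],[0,0,0,0,0,0,-1],[0,0,0,0,0,0,-1],[0,0,0,0,0,0,-1]]])

```text
t: 3.25
ee_pos: [0.5278, -0.1911, 0.141]
tcp_rot: [-3.087, 0.584, 0.0]
contact_force: [-0.2, 0.4, 0.3]
gripper_width: 0.003
```

send_rows(plan=[[[0,0,0.01,0,0,0,-1],[0,0,0.006,0,0,0,-1],[0,0,0.006,0,0,0,-1],[0,0,0.005,0,0,0,-1],[0,0,0.004,0,0,0,-1],[0,0,0.003,0,0,0,-1],[0,0,0,0,0,0,-1]]])

```text
t: 3.95
ee_pos: [0.5276, -0.1909, 0.1065]
tcp_rot: [-3.087, 0.584, 0.001]
contact_force: [-0.4, 0.0, 0.4]
gripper_width: 0.009
```

Run:
```python
from h import *
go([.5261,-.1899,.103],158.5)
p,d,c=snap("wrist"); save("w2.png",p)
```

```text
t 3.95 ee [ 0.5276 -0.1909  0.1065] tilt [-0.001  0.    -1.   ] yaw -21.4 F [-0.4  0.   0.4] w 0.009
shift [-0.0017 -0.0004  0.0035] turn z(rad, tool) 0.001 q6 -0.19
```

View pics/w2.png

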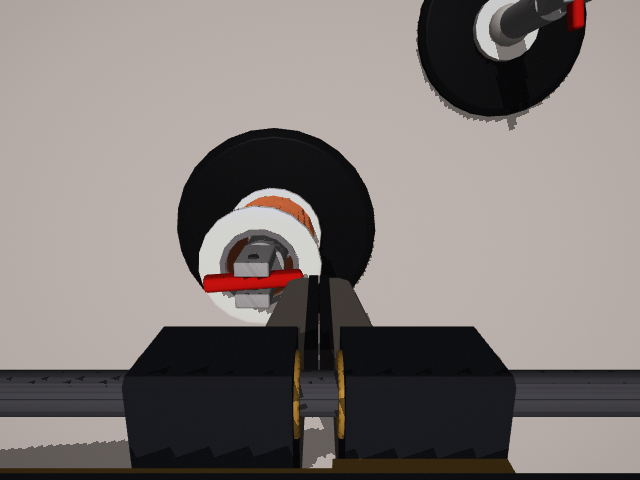

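The wrist view shows the tips are tapered, about 17 mm across both at (310,280). They sit just off the bar's end at (300,278), and the bar has hardly moved. I go up, move 10 mm inward and press again.

send_rows(plan=[[[0,0,-0.03,0,0,0,-1],[0,0,0,0,0,0,-1],[-0.01,0,0,0,0,0,-1],[0,0,0.01,0,0,0,-1],[0,0,0.006,0,0,0,-1],[0,0,0.006,0,0,0,-1],[0,0,0.005,0,0,0,-1],[0,0,0.005,0,0,0,-1],[0,0,0.002,0,0,0,-1],[0,0,0,0,0,0,-1]]])

```text
t: 5.0
ee_pos: [0.5183, -0.1874, 0.1026]
tcp_rot: [-3.087, 0.584, 0.001]
contact_force: [-0.1, -1.2, -0.7]
gripper_width: 0.004
```

Run:
```python
from h import *
go([.5261,-.1899,.103],158.5)
p,d,c=snap("wrist"); save("w3.png",p[150:400,100:450])
```

```text
t 5.0 ee [ 0.5183 -0.1874  0.1026] tilt [-0.001  0.    -1.   ] yaw -21.4 F [-0.1 -1.2 -0.7] w 0.004
shift [ 0.0082 -0.0005 -0.0004] turn z(rad, tool) 0.001 q6 -0.19
```

View pics/w3.png

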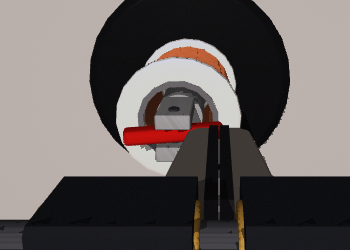

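```bash
cat > tog.py <<'E'
from h import *
def tog():
    s=telemetry.get_state(); R=Ro.from_rotvec(s["tcp_rot"]).as_matrix()
    p,d,c=snap("wrist"); P=cloud(d,c); hsv=cv2.cvtColor(p,cv2.COLOR_RGB2HSV)
    m=(((hsv[...,0]<8)|(hsv[...,0]>172))&(hsv[...,1]>130)&(hsv[...,2]>50)&(np.hypot(P[...,0]-.5,P[...,1]+.18)<.04)&(P[...,2]>.08)&(P[...,2]<.15))
    L=(P[m]-np.array([.500,-.1797,.114]))@np.array([[.931,-.365,0],[-.365,-.931,0],[0,0,1]]).T*1000
    print("n",m.sum()); 
    if m.sum()>20:
        k=np.argsort(L[:,0]); 
        for i in np.array_split(k,5): print(np.median(L[i],0).round(1))
        w,v=np.linalg.eigh(np.cov(L[:,[0,2]].T)); print("elev deg (x,z)",np.degrees(np.arctan(v[1,1]/v[0,1])).round(1),"ymid",((L[:,1].min()+L[:,1].max())/2).round(1))
    print("TCP local",((s["ee_pos"]-[.5,-.1797,.114])@np.array([[.931,-.365,0],[-.365,-.931,0],[0,0,1]]).T*1000).round(1),"TCP px",proj(c,s["ee_pos"]))
    # stand base + reel
    for n in ["top"]:
        pass
    return p,d,c
if __name__=="__main__": tog()
E
python3 tog.py
```

```text
n 1162
[-18.3  -1.7   7.7]
[-13.2  -2.    6.6]
[-7.7 -1.2  5.5]
[ 0.4 -0.5  4. ]
[12.9 -3.6 -0.8]
elev deg (x,z) -13.2 ymid 1.4
TCP local [ 20.1   0.4 -11. ] TCP px (np.float64(316.79235589664324), np.float64(276.5260320537558))
```

Run:
```python
from h import *
s=telemetry.get_state(); R=Ro.from_rotvec(s["tcp_rot"]).as_matrix()
p,d,c=snap("wrist"); T=(cloud(d,c)-s["ee_pos"])@R*1000
for v in range(262,345,6):
    print(v,[tuple(T[v,u].round(0).astype(int)) for u in (285,300,310,317,325,335,350)])
Rc,t=cam(c); print("cam in tool",((-Rc.T@t)-s["ee_pos"])@R*1000)
```

```text
262 [(np.int64(-14), np.int64(-12), np.int64(-15)), (np.int64(-9), np.int64(-3), np.int64(13)), (np.int64(-4), np.int64(6), np.int64(42)), (np.int64(0), np.int64(-5), np.int64(8)), (np.int64(4), np.int64(-4), np.int64(9)), (np.int64(9), np.int64(-5), np.int64(9)), (np.int64(23), np.int64(21), np.int64(92))]
268 [(np.int64(-14), np.int64(-10), np.int64(-19)), (np.int64(-9), np.int64(0), np.int64(13)), (np.int64(-4), np.int64(6), np.int64(31)), (np.int64(0), np.int64(-2), np.int64(8)), (np.int64(4), np.int64(-2), np.int64(9)), (np.int64(9), np.int64(-2), np.int64(9)), (np.int64(23), np.int64(25), np.int64(92))]
274 [(np.int64(-14), np.int64(-7), np.int64(-17)), (np.int64(-8), np.int64(-5), np.int64(-10)), (np.int64(-3), np.int64(-4), np.int64(-9)), (np.int64(0), np.int64(-4), np.int64(-8)), (np.int64(4), np.int64(2), np.int64(9)), (np.int64(9), np.int64(2), np.int64(9)), (np.int64(23), np.int64(30), np.int64(91))]
280 [(np.int64(-14), np.int64(-3), np.int64(-14)), (np.int64(-7), np.int64(-9), np.int64(-31)), (np.int64(-3), np.int64(-10), np.int64(-34)), (np.int64(0), np.int64(-10), np.
[... 2744 characters left out ...]
(np.int64(-5), np.int64(-31), np.int64(-123)), (np.int64(-5), np.int64(-10), np.int64(-82)), (np.int64(-2), np.int64(-10), np.int64(-80)), (np.int64(0), np.int64(-10), np.int64(-81)), (np.int64(3), np.int64(-10), np.int64(-80)), (np.int64(6), np.int64(-10), np.int64(-81)), (np.int64(7), np.int64(-31), np.int64(-123))]
340 [(np.int64(-5), np.int64(-31), np.int64(-126)), (np.int64(-4), np.int64(-10), np.int64(-85)), (np.int64(-2), np.int64(-10), np.int64(-84)), (np.int64(0), np.int64(-10), np.int64(-84)), (np.int64(3), np.int64(-10), np.int64(-85)), (np.int64(6), np.int64(-11), np.int64(-86)), (np.int64(7), np.int64(-31), np.int64(-126))]
cam in tool [   0.87826838  -67.98214377 -197.22998739]
```

Run:
```python
from h import *
f=np.load("w1.npz"); print("fx",f["fx"],f["cx"],f["cy"])
s=telemetry.get_state(); R=Ro.from_rotvec(s["tcp_rot"]).as_matrix()
p,d,c=snap("wrist"); T=(cloud(d,c)-s["ee_pos"])@R*1000
for v in range(274,284): print(v,[T[v,u].round(1).tolist()+p[v,u].tolist() for u in (308,325)])
c=eyes.get_calibration("side"); p,d=eyes.snapshot("side")
print(proj(c,s["ee_pos"]), proj(c,s["ee_pos"]+[0,0,.03]))
q=proj(c,s["ee_pos"]); u,v=int(q[0]),int(q[1]); cr=p[v-60:v+40,u-70:u+70].copy(); cr=cv2.resize(cr,None,fx=5,fy=5,interpolation=cv2.INTER_CUBIC); cr=np.clip(cr*1.5,0,255).astype(np.uint8)
for z,col in((0,(255,255,0)),(.03,(0,255,255))):
    a=proj(c,s["ee_pos"]+[0,0,z]); cv2.drawMarker(cr,(int((a[0]-u+70)*5),int((a[1]-v+60)*5)),col,0,20,1)
save("side1.png",cr)
```

```text
fx 429.39703582505695 318.51296283643114 239.49004377011724
274 [[-4.0, -4.4, -9.0, 119, 9, 8], [4.1, 1.7, 8.9, 209, 209, 204]]
275 [[-4.0, -3.9, -9.2, 147, 10, 9], [3.5, -9.9, -26.7, 54, 53, 53]]
276 [[-4.0, -3.6, -9.7, 177, 15, 11], [3.5, -10.3, -29.1, 13, 12, 14]]
277 [[0.9, -68.0, -197.2, 159, 27, 23], [3.5, -10.0, -29.6, 13, 11, 13]]
278 [[-3.5, -9.1, -28.1, 50, 46, 43], [3.5, -10.1, -31.2, 11, 11, 12]]
279 [[-3.5, -8.7, -28.4, 50, 46, 42], [3.5, -10.2, -32.5, 12, 11, 13]]
280 [[-3.5, -9.1, -30.7, 50, 46, 43], [3.4, -10.1, -33.4, 12, 11, 13]]
281 [[-3.4, -9.3, -32.4, 49, 44, 42], [3.4, -10.4, -35.5, 11, 11, 13]]
282 [[-3.4, -9.2, -33.3, 37, 33, 32], [3.4, -10.2, -36.1, 11, 11, 12]]
283 [[-3.4, -9.3, -34.9, 36, 33, 31], [3.4, -10.0, -36.8, 13, 12, 14]]
(np.float64(393.600258679504), np.float64(213.44031836889127)) (np.float64(394.47844886066684), np.float64(202.603397316655))
```

View pics/side1.png

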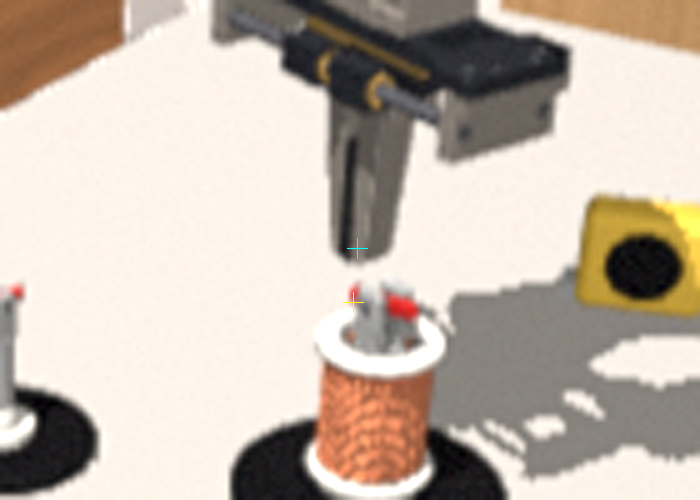

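The side view agrees with the wrist depth. The real fingertips, at (360,260), are about 26 mm above the reported TCP (the yellow mark), so the toggle is untouched. I add 26 mm in z from here on and press with that correction.

send_rows(plan=[[[0.002,0,0.006,0,0,0,-1],[0,0,0.005,0,0,0,-1],[0,0,0.004,0,0,0,-1],[0,0,0.004,0,0,0,-1],[0,0,0.003,0,0,0,-1],[0,0,0.003,0,0,0,-1],[0,0,0,0,0,0,-1]]])

```text
t: 5.95
ee_pos: [0.5204, -0.1882, 0.0777]
tcp_rot: [3.087, -0.584, 0.0]
contact_force: [0.4, -0.4, 0.2]
gripper_width: 0.004
```

```bash
python3 tog.py; python3 -c "
from h import *
go([.5,-.1797,.13],158.5)"
```

```text
n 1252
[-14.1  -2.5  16. ]
[-9.8 -3.  16.2]
[-6.6 -2.4 12.8]
[-2.8 -1.6  9.1]
[ 2.3 -0.9  4.2]
elev deg (x,z) -53.7 ymid -0.0
TCP local [ 22.1   0.5 -36.3] TCP px (np.float64(316.7846376079375), np.float64(276.5717654979149))
t 6.0 ee [ 0.5203 -0.1882  0.0778] tilt [-0.  0. -1.] yaw -21.4 F [ 1.3 -0.3 -0.1] w 0.007
shift [-0.022  -0.0005 -0.0522] turn z(rad, tool) 0.001 q6 -0.19
```

send_rows(plan=[[[0,0,-0.03,0,0,0,-1],[0,0,-0.025,0,0,0,-1],[-0.011,0,0,0,0,0,0],[-0.011,0,0,0,0,0,0],[0,0,0,0,0,0,0],[0,0,0,0,0,0,0],[0,0,0,0,0,0,0],[0,0,0,0,0,0,0]]])

```text
t: 6.8
ee_pos: [0.5001, -0.1803, 0.1328]
tcp_rot: [-3.087, 0.584, 0.0]
contact_force: [-0.1, 0.6, -0.9]
gripper_width: 0.495
```

```bash
python3 tog.py; python3 -c "
from h import *
go([.5,-.1797,.099],158.5)"
```

```text
n 951
[-13.7  -1.6  16.7]
[-8.6 -2.3 14.9]
[-3.2 -1.5  9.3]
[ 5.1 -0.6  0.7]
[ 13.4  -1.6 -10.3]
elev deg (x,z) -48.2 ymid 5.1
TCP local [ 0.3  0.5 18.8] TCP px (np.float64(316.8386513231366), np.float64(276.53802261286893))
t 6.85 ee [ 0.5001 -0.1803  0.1329] tilt [-0.  0. -1.] yaw -21.4 F [-0.3 -0.3 -0.6] w 0.499
shift [-0.0003 -0.0005  0.0339] turn z(rad, tool) 0.001 q6 -0.2
```

send_rows(plan=[[[0,0,0.015,0,0,0,0],[0,0,0.013,0,0,0,0],[0,0,0.005,0,0,0,0],[0,0,0,0,0,0,-0.3],[0,0,0,0,0,0,-0.5],[0,0,0,0,0,0,-0.65],[0,0,0,0,0,0,-0.75],[0,0,0,0,0,0,-0.78],[0,0,0,0,0,0,-0.78],[0,0,0,0,0,0,-0.78]]])

```text
t: 7.85
ee_pos: [0.5002, -0.1803, 0.1003]
tcp_rot: [3.087, -0.584, 0.001]
contact_force: [-0.9, 0.7, 0.8]
gripper_width: 0.109
```

```bash
python3 tog.py; python3 -c "
from h import *
go([.5,-.1797,.099],158.5)"
```

```text
n 610
[-2.9 -2.7 18.2]
[-1.1 -3.5 21.3]
[ 0.6 -2.6 21.8]
[ 2.2 -3.5 20.9]
[ 4.2 -2.5 20.3]
elev deg (x,z) 81.4 ymid 1.8
TCP local [  0.4   0.5 -13.7] TCP px (np.float64(316.79926961969807), np.float64(276.52980511517467))
t 7.9 ee [ 0.5001 -0.1803  0.1002] tilt [ 0.001 -0.    -1.   ] yaw -21.4 F [-0.8 -0.9  1.6] w 0.112
shift [-0.0004 -0.0005  0.0012] turn z(rad, tool) 0.001 q6 -0.2
```

send_rows(plan=[[[0,0,0,0,0,0,-0.6],[0,0,0,0,0,0,-0.6],[0,0,-0.02,0,0,0,1],[0,0,-0.02,0,0,0,1],[0,0,0,0,0,0,1],[0,0,0,0,0,0,1],[0,0,0,0,0,0,1],[0,0,0,0,0,0,1],[0,0,0,0,0,0,1],[0,0,0,0,0,0,1]]])

```text
t: 8.9
ee_pos: [0.4996, -0.18, 0.1395]
tcp_rot: [-3.086, 0.584, 0.001]
contact_force: [1.0, -0.6, -0.3]
gripper_width: 0.873
```

```bash
cat > reel.py <<'E'
from tog import *
p,d,c=tog(); P=cloud(d,c)
m=(np.abs(P[...,2]-.095)<.004)&(np.hypot(P[...,0]-.5,P[...,1]+.18)<.05)
e=(P[m].min(0)+P[m].max(0))/2; print("flange",m.sum(),e,np.ptp(P[m],axis=0),np.median(P[m][:,2]))
go([e[0],e[1],.048],158.5)
E
python3 reel.py
```

```text
n 389
[-3.1 -2.6 19.3]
[-1.1 -3.3 21.8]
[ 0.3 -2.4 21.7]
[ 2.3 -3.5 21.2]
[ 4.  -2.2 20.8]
elev deg (x,z) -86.1 ymid 4.7
TCP local [-0.3  0.4 25.5] TCP px (np.float64(316.7587146644268), np.float64(276.51243433252495))
flange 6108 [ 0.5004237  -0.17924828  0.09492576] [0.06368922 0.06332606 0.00773087] 0.0945918933716442
t 8.95 ee [ 0.4997 -0.18    0.1396] tilt [-0.  0. -1.] yaw -21.4 F [ 0.8  0.4 -0.2] w 0.917
shift [ 0.0004 -0.001   0.0916] turn z(rad, tool) 0.001 q6 -0.2
```

send_rows(plan=[[[0,-0.001,0.02,0,0,0,1],[0,0,0.02,0,0,0,1],[0,0,0.02,0,0,0,1],[0,0,0.015,0,0,0,1],[0,0,0.01,0,0,0,1],[0,0,0.006,0,0,0,1],[0,0,0,0,0,0,0.6],[0,0,0,0,0,0,0.45],[0,0,0,0,0,0,0.35],[0,0,0,0,0,0,0.2]]])

```text
t: 9.95
ee_pos: [0.5005, -0.1794, 0.0497]
tcp_rot: [3.087, -0.584, 0.001]
contact_force: [-1.8, 0.1, 3.1]
gripper_width: 0.676
```

send_rows(plan=[[[0,0,0,0,0,0,-0.5],[0,0,0,0,0,0,-1],[0,0,0,0,0,0,-1],[0,0,0,0,0,0,-1]]])

```text
t: 10.35
ee_pos: [0.5005, -0.1794, 0.0497]
tcp_rot: [3.087, -0.584, 0.001]
contact_force: [-1.9, 0.7, 5.5]
gripper_width: 0.669
```

```bash
python3 reel.py | tail -5
python3 - <<'E'
from h import *
c=eyes.get_calibration("side"); p,d=eyes.snapshot("side"); cr=cv2.resize(p[130:290,290:490],None,fx=4,fy=4,interpolation=cv2.INTER_CUBIC)[:600]; save("side2.png",np.clip(cr*1.4,0,255).astype(np.uint8))
E
```

```text
elev deg (x,z) 84.8 ymid 4.3
TCP local [  0.4  -0.5 -64.3] TCP px (np.float64(316.74434948281885), np.float64(276.51088811471175))
flange 13184 [ 0.50476677 -0.17854231  0.09498644] [0.08212141 0.06184646 0.00796212] 0.09479251830951783
t 10.4 ee [ 0.5005 -0.1794  0.0497] tilt [ 0. -0. -1.] yaw -21.4 F [-2.2  0.3  6.5] w 0.674
shift [ 0.0036 -0.0023  0.0017] turn z(rad, tool) 0.001 q6 -0.2
```

View pics/side2.png

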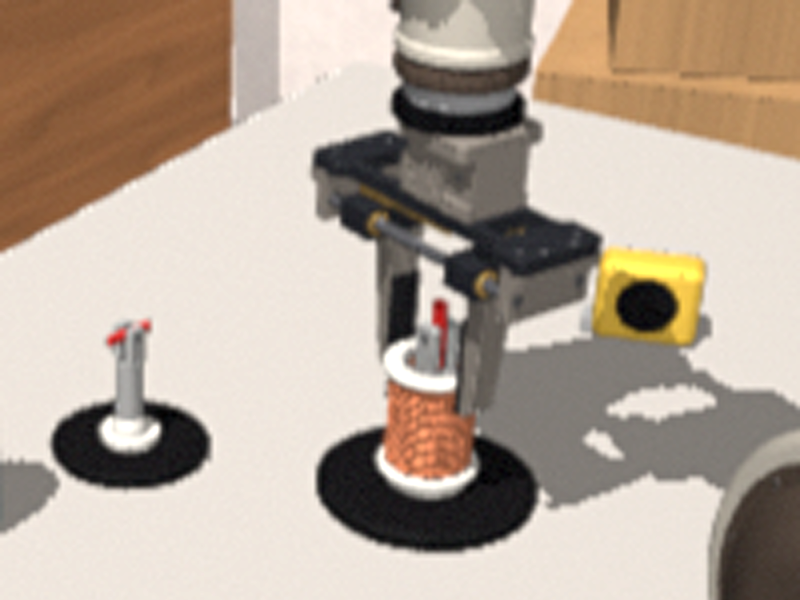

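The side view shows the toggle upright at (440,320) and the fingers across the top flange at (395,350) and (480,360). The opening of 62 mm fits the flange. I lift straight up.

send_rows(plan=[[[0,0,-0.004,0,0,0,-1],[0,0,-0.006,0,0,0,-1],[0,0,-0.01,0,0,0,-1],[0,0,-0.015,0,0,0,-1],[0,0,-0.015,0,0,0,-1]]])

```text
t: 10.95
ee_pos: [0.5001, -0.1791, 0.0997]
tcp_rot: [-3.087, 0.584, 0.0]
contact_force: [-1.1, 0.9, -3.8]
gripper_width: 0.673
```

send_rows(plan=[[[0,0,-0.015,0,0,0,-1],[0,0,-0.015,0,0,0,-1],[0,0,-0.02,0,0,0,-1],[0,0,-0.02,0,0,0,-1],[0,0,-0.02,0,0,0,-1],[0,0,-0.015,0,0,0,-1],[0,0,-0.01,0,0,0,-1],[0,0,0,0,0,0,-1],[0,0,0,0,0,0,-1]]])

```text
t: 11.85
ee_pos: [0.4999, -0.179, 0.2133]
tcp_rot: [-3.086, 0.584, 0.002]
contact_force: [0.4, -0.2, -2.9]
gripper_width: 0.67
```

Run:
```python
from h import *
go([.5585,.164,.2],187.65)
p,d,c=snap("wrist"); save("w4.png",p)
p,d,c=snap("top"); roi=np.zeros(d.shape,bool); roi[255:335,365:450]=1
e,ax,a=cv2.fitEllipse(cv2.convexHull(np.argwhere((p.max(2)<50)&roi)[:,::-1].astype(np.float32))); print("base",e,ax,ray(c,*e,.012))
```

```text
t 11.85 ee [ 0.4999 -0.179   0.2133] tilt [-0.001  0.001 -1.   ] yaw -21.4 F [ 0.4 -0.2 -2.9] w 0.67
shift [-0.0708 -0.3407  0.0134] turn z(rad, tool) -0.508 q6 -0.2
base (415.62188720703125, 294.7180480957031) (64.0163803100586, 86.62374114990234) [ 0.50205448 -0.20167401  0.012     ]
```

View pics/w4.png

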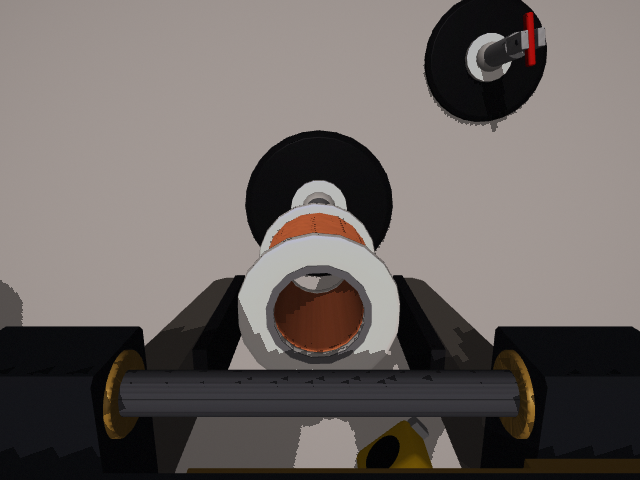

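The reel is up at (319,300), clear of the spindle, and the stand has not moved (base centre (319,203), as before). I carry it over to the bay.

send_rows(plan=[[[-0.0042,-0.02,0,0,0,0,-1],[-0.007,-0.034,0,0,0,0,-1],[-0.0083,-0.04,0,0,0,0,-1],[-0.0083,-0.04,0,0,0,0,-1],[-0.0083,-0.04,0,0,0,0,-1],[-0.0083,-0.04,0,0,0,0,-1],[-0.0083,-0.04,0,0,0,0,-1],[-0.0083,-0.04,0,0,0,0,-1],[-0.006,-0.029,0,0,0,0,-1],[-0.0038,-0.0177,0,0,0,0,-1]]])

```text
t: 12.95
ee_pos: [0.5581, 0.1663, 0.2126]
tcp_rot: [-3.087, 0.581, 0.003]
contact_force: [-0.7, -0.2, -2.7]
gripper_width: 0.672
```

send_rows(plan=[[[0,0,0,0,0,-0.1,-1],[0,0,0,0,0,-0.1,-1],[0,0,0,0,0,-0.1,-1],[0,0,0,0,0,-0.1,-1],[0,0,0,0,0,-0.1,-1],[0,0,0,0,0,0,-1],[0,0,0,0,0,0,-1]]])

```text
t: 13.65
ee_pos: [0.5584, 0.1638, 0.2132]
tcp_rot: [-3.136, -0.194, 0.002]
contact_force: [-0.5, -0.4, -2.8]
gripper_width: 0.671
```

Run:
```python
from h import *
go([.5585,.164,.1],187.65)
p,d,c=snap("wrist"); save("w5.png",p); P=cloud(d,c); s=telemetry.get_state()
hsv=cv2.cvtColor(p,cv2.COLOR_RGB2HSV); b=(hsv[...,0]>100)&(hsv[...,0]<130)&(hsv[...,1]>120)&(P[...,2]>.022)&(P[...,2]<.036)
print(b.sum(),cv2.minAreaRect(P[b][:,:2].astype(np.float32)*1000))
pf,df,cf=snap("side"); Pf=cloud(df,cf); hh=cv2.cvtColor(pf,cv2.COLOR_RGB2HSV)
cr=(hh[...,0]<15)&(hh[...,1]>100)&(np.linalg.norm(Pf[...,:2]-s["ee_pos"][:2],axis=-1)<.05)&(Pf[...,2]>.13); print("copper z",cr.sum(),np.percentile(Pf[cr][:,2],[1,99]),"ee",s["ee_pos"])
fl=(np.linalg.norm(Pf[...,:2]-s["ee_pos"][:2],axis=-1)<.045)&(Pf[...,2]>.12)&(Pf[...,2]<.3)&(hh[...,1]<60)&(hh[...,2]>120); print("white z",np.percentile(Pf[fl][:,2],[0.5,2,50,98,99.5]))
```

```text
t 13.65 ee [0.5584 0.1638 0.2132] tilt [-0.001 -0.    -1.   ] yaw 7.1 F [-0.5 -0.4 -2.8] w 0.671
shift [ 0.0003 -0.0002  0.1132] turn z(rad, tool) -0.01 q6 -0.05
4360 ((550.9168090820312, 225.03079223632812), (114.99898529052734, 217.3813934326172), 7.657879829406738)
copper z 956 [0.19113285 0.48857974] ee [0.55850798 0.16379307 0.21338964]
white z [0.18517162 0.18671322 0.25821452 0.26088717 0.26123722]
```

View pics/w5.png

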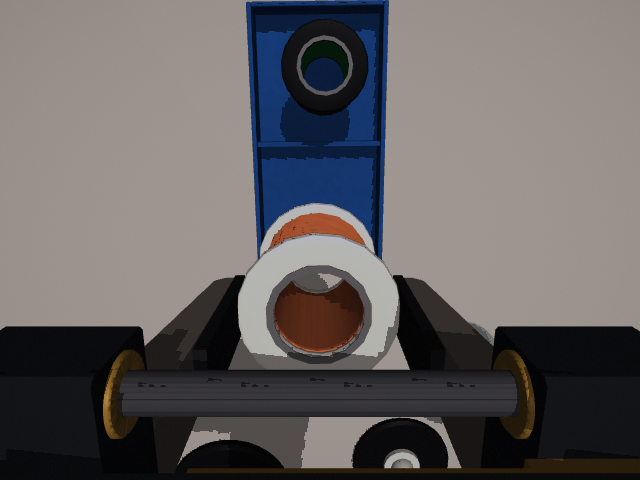

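The wrist view shows the reel over the near bay, with the divider at row 145 and the green reel at (324,67). The tray pose agrees with the first estimate to about 2 mm, and the reel's underside is at about 0.184–0.186. I lower it.

send_rows(plan=[[[0,-0.0015,0.015,0,0,0,-1],[0,0,0.03,0,0,0,-1],[0,0,0.03,0,0,0,-1],[0,0,0.03,0,0,0,-1],[0,0,0.03,0,0,0,-1],[0,0,0.02,0,0,0,-1],[0,0,0.012,0,0,0,-1],[0,0,0.008,0,0,0,-1],[0,0,0,0,0,0,-1],[0,0,0,0,0,0,-1]]])

```text
t: 14.75
ee_pos: [0.5595, 0.1654, 0.04]
tcp_rot: [-3.135, -0.198, -0.003]
contact_force: [0.9, 0.0, -3.0]
gripper_width: 0.669
```

send_rows(plan=[[[0,0,0.002,0,0,0,-1],[0,0,0,0,0,0,-1],[0,0,0.001,0,0,0,-1],[0,0,0,0,0,0,-1]]])

```text
t: 15.15
ee_pos: [0.5587, 0.1653, 0.0361]
tcp_rot: [-3.135, -0.198, -0.0]
contact_force: [0.1, -0.6, -2.9]
gripper_width: 0.672
```

send_rows(plan=[[[0,0,0.001,0,0,0,-1],[0,0,0,0,0,0,-1],[0,0,0.001,0,0,0,-1],[0,0,0,0,0,0,-1]]])

```text
t: 15.55
ee_pos: [0.5587, 0.1653, 0.034]
tcp_rot: [-3.135, -0.198, -0.0]
contact_force: [0.2, 0.0, -2.7]
gripper_width: 0.671
```

send_rows(plan=[[[0,0,0.001,0,0,0,-1],[0,0,0,0,0,0,-1],[0,0,0,0,0,0,-1]]])

```text
t: 15.85
ee_pos: [0.5588, 0.1653, 0.0338]
tcp_rot: [3.135, 0.198, 0.0]
contact_force: [-4.9, -0.2, 6.2]
gripper_width: 0.668
```

The force reversed from −2.7 to +6.2 N, so the reel is on the floor. I release gently, then go up.

send_rows(plan=[[[0,0,0,0,0,0,0.42],[0,0,0,0,0,0,0.5],[0,0,0,0,0,0,0.7],[0,0,0,0,0,0,1],[0,0,0,0,0,0,1],[0,0,0,0,0,0,1],[0,0,0,0,0,0,1]]])

```text
t: 16.55
ee_pos: [0.5587, 0.1653, 0.033]
tcp_rot: [-3.135, -0.198, -0.0]
contact_force: [0.2, 0.1, 1.2]
gripper_width: 1.003
```

send_rows(plan=[[[0,0,-0.01,0,0,0,1],[0,0,-0.02,0,0,0,1],[0,0,-0.03,0,0,0,1],[0,0,-0.04,0,0,0,1],[0,0,-0.03,0,0,0,1],[0,0,-0.02,0,0,0,1],[0,0,0,0,0,0,1],[0,0,0,0,0,0,1]]])

```text
t: 17.35
ee_pos: [0.5585, 0.1653, 0.1829]
tcp_rot: [3.135, 0.198, 0.0]
contact_force: [-0.6, -0.3, -0.1]
gripper_width: 1.002
```

Run:
```python
from h import *
go([.5585,.1655,.2],187.65)
p,d,c=snap("wrist"); save("w6.png",p); P=cloud(d,c)
m=(np.abs(P[...,2]-.079)<.008)&(np.hypot(P[...,0]-.5585,P[...,1]-.1655)<.05); q=P[m]
A=np.linalg.lstsq(np.c_[q[:,:2],np.ones(len(q))],q[:,2],rcond=None)[0]; print("reel top",len(q),(q.min(0)+q.max(0))/2,np.ptp(q,axis=0),np.median(q[:,2]),"tilt",A[:2])
R,t=cam(c); hsv=cv2.cvtColor(p,cv2.COLOR_RGB2HSV); b=(hsv[...,0]>100)&(hsv[...,0]<130)&(hsv[...,1]>120)&(P[...,2]>.022)&(P[...,2]<.036)
print(cv2.minAreaRect(P[b][:,:2].astype(np.float32)*1000))
m=(np.abs(P[...,2]-.079)<.008)&(np.hypot(P[...,0]-.545,P[...,1]-.274)<.05); q=P[m]; print("parked",(q.min(0)+q.max(0))/2)
p,d,c=snap("top"); save("top9.png",p); roi=np.zeros(d.shape,bool); roi[255:335,365:450]=1
e,ax,a=cv2.fitEllipse(cv2.convexHull(np.argwhere((p.max(2)<50)&roi)[:,::-1].astype(np.float32))); print("base",e,ax,ray(c,*e,.012))
f=np.load("top0.npz")["p"]; save("cmp.png",np.vstack([f[150:330,90:570],p[150:330,90:570]]))
```

```text
t 17.35 ee [0.5585 0.1653 0.1829] tilt [ 0.  0. -1.] yaw 7.2 F [-0.6 -0.3 -0.1] w 1.002
shift [-0.     -0.0002 -0.0171] turn z(rad, tool) -0.008 q6 -0.05
reel top 4258 [0.55861566 0.16520459 0.07616254] [0.06344769 0.06273138 0.01016096] 0.078560254966073 tilt [-0.00056011  0.00438435]
((551.7694091796875, 218.84335327148438), (114.95591735839844, 220.70980834960938), 7.650482177734375)
parked [0.54901607 0.27746944 0.07651454]
base (405.7897644042969, 295.9543151855469) (60.41802978515625, 63.1960563659668) [ 0.49894587 -0.1797475   0.012     ]
```

View pics/w6.png

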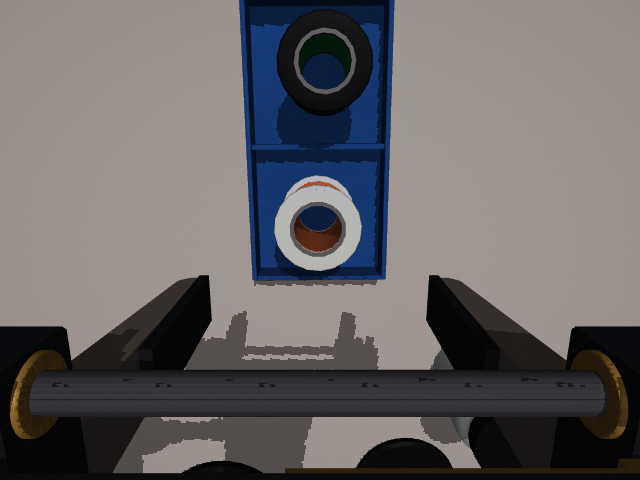

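View pics/cmp.png

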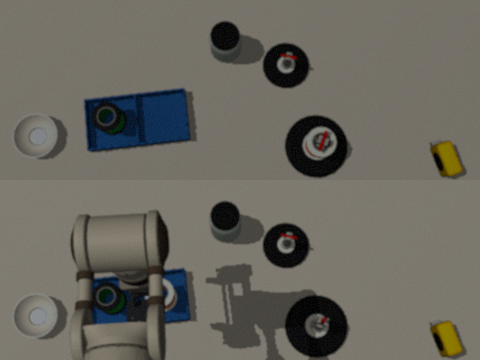

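The wrist view shows the reel upright in the bay at (318,222), with its top at 0.0786. The before/after comparison shows nothing else moved. The robot is clear, so I hand in.

```bash
python3 -c "
from h import *
print(job_done())"
```

```text
the job is handed in; nothing more can be done
None
```

I swung the toggle upright, drew the copper reel straight up off the spindle, and set it down and released it in the tray's empty bay. I handed in at about 17.5 s; no verdict was reported.

**Last checks:**
- **Reel:** it stands upright, tilted under 0.01 rad. Its centre is at (0.5586, 0.1652) and its top at 0.0786. The bay's middle is at about (0.559, 0.164), so it is within about 2 mm.
- **Stand:** its base has moved about 1 mm, which is within measuring error.
- **Parked reel:** the last reading is about 2 mm from the first.
- **Jar, dish and tape measure:** they look unchanged in the before/after comparison, which I judged by eye.
- **Arm:** the gripper is open and clear, with about zero contact force.

**What disagreed:**
- **Fingertip height:** the fingertips were about 26 mm above the reported TCP, in both the side view and the wrist depth. Because of this my first two presses on the toggle fell short and touched nothing. With that correction, the next press, the grasp and the set-down all worked.
- **Stand after the lift:** one base fit at that point gave an odd ellipse (64 by 87 px), so I did not use it. The wrist view then and the final fit both show the stand in place.

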